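Empty the tall canister of bushes into the wash pan over its lip

ROBOT

A 6-joint arm with a two-finger parallel gripper is mounted at the origin on a cart in front of the work surface, level with it; the furniture and walls round the work are solid. World frame = base frame: x ahead of the robot, y to its left, z up, the work surface at z = 0. Lengths are in mm, angles in rad, forces in N, time in s.
With the tool pointing down it reaches from about 350 to 925 mm from the base axis. Payload 6.4 kg.
Tool frame: the origin (TCP) lies at the very end of the fingers, on their centre line; the grasp point (between the pads) lies 19 mm behind it; z points along the fingers, y is the line along which they close (so a half turn about z gives the same grasp; the last joint's range is limited). The gripper opens to 94 mm and grips with 3 to 60 N. Pads are 16 mm wide; open, the fingers measure 119 mm over their backs; the gripper's body (75 mm by 177 mm) begins 78 mm behind the grasp point.
Start: joints at [-1.286, 0.245, 1.558, -0, 1.339, -0.174], TCP at [287.873, -582.789, 205.455] pointing down, gripper open.
Joint ranges: [-3.13, 3.13], [-1.02, 2.26], [0.13, 2.54], [-0.95, 4.09], [0.21, 2.88], [-2.74, 2.74]. Speed limits (rad/s): [2.57, 2.57, 3.14, 3.14, 3.14, 3.14].

INTERFACE

Orientations are given as a 3x3 rotation matrix whose columns are the frame's x, y, z axes.
In Python, from bench import get_state, capture, job gives the robot as it stands. The module is installed in compiled form; this text tells all that it offers.
- The arm moves only by the tool step_arm, never from a script. Its arguments are lists of equal length, an entry for each row: "travel": the shift along the world's x, y, z in cm, a list of three; "turn": the turn, a rotation vector about the world's x, y, z in rad, a list of three; "fingers": the gripper's target within -1 to 1 (shut at 1, half-way at 0, fully open at -1). In form: {"travel": [[tx, ty, tz], ...], "turn": [[wx, wy, wz], ...], "fingers": [fingers, ...]}. A call has 1 to 10 rows; each row shifts and turns the commanded pose from where the row before left it; what a row does not reach is not made up. A row lasts 1/8 s, in which the tool goes at most 62.5 mm and 10.7 degrees, less where a joint would pass 70% of its speed; a pose out of reach is approached as far as the arm can. A call is refused whole if a number of a shift passes 6.25 or a number of a turn 0.188, either way. A call with a gripper value outside its range is refused whole. The fingers move at their own pace and stop on an object; "grip_force" is the grip in N (left out, the last holds). Time passes only in rows, so rows that do not move let the fingers close. It gives the time, the measured TCP pose, the force, the opening and the grip force at its end, in the units of the state.
- get_state(): the state, without advancing time (a new reading comes with each control period).
- capture(name): name is "side" or "top"; returns a dict with "image" (420x560x3 uint8, red, green, blue), "range_z" (420x560 float32, mm along the optical axis (not along the pixel's ray), 0 where there is no reading), "K" (3x3 intrinsics, pixels), "world_from_camera" (4x4, takes a point from camera to world coordinates). Camera axes: x right, y down, z forward; pixel columns grow to the right and rows downward; lengths in mm; the calibration is good to about 2 mm. A picture is of the moment at which its call begins.
- job.sign_off(): hands the job in; it is judged then, once.
The state is a dict: "time_s": time; "joint_positions": joint angles; "qd": joint speeds; "joint_efforts": joint torques, N m; "eef_pos": TCP position; "eef_rot": TCP orientation; "contact_force": force on the tool from outside, world axes, zero at the start; "moment": the same for the moment, N m; "opening": finger opening in mm; "finger_force": force on a finger pad.
Only numpy, scipy, OpenCV 4.12 (cv2) and the standard library are available. Lean on these libraries where they do the work, as an engineer would, in place of code of your own. Each camera call takes 0.05 s, during which the arm holds its last target. There are 200 camera calls.

TASK

Empty the tall green canister into the blue wash pan. First tip it over, away from you, until it leans by itself on the rubber lip in the dip of the pan's front wall and let go of it; then take hold of its lower half and raise the foot until all three bushes have slid out into the pan. Finally put the empty canister's foot back on the bench in front of the pan, leaning on the lip or standing upright, and leave the other tools on the bench where they are.

Things in the scene. Friction and masses are not known exactly. Their poses are not given: they have to be found in the camera images.
- canister_mid (a point): centre of the tall square green sheet-steel canister: 58 x 58 mm outside, 175 mm tall, walls 3 mm, open mouth at the top, about 0.4 kg plus 0.35 kg of bushes. z axis from foot to mouth: underside of the foot at z = -87.5 mm, mouth at +87.5 mm. x axis towards the pan at the start. It stands upright 80 to 110 mm in front of the pan, square to the dip within 0.08 rad
- canister_foot (a point): centre of the underside of the canister's foot, a black rubber block 60 x 60 x 12 mm; axes as canister_mid. Pushed over slowly from behind, 25 mm below the mouth, the canister pivots on the foot's front edge without sliding, falls by itself once tilted about 25 degrees, and comes to lean on the lip at 45 to 55 degrees from upright
- pan: blue sheet-steel wash pan, fixed to the bench: 200 mm (x) by 230 mm (y), walls 3 mm, rim 100 mm high, floor 4 mm thick; origin at the centre of its underside on the bench, x axis pointing away from the robot, from the front wall to the back wall. The front wall (x = -100 mm) has a dip 105 mm clear between its sides, 75 mm high
- pan_lip (a point): middle of the top of the black rubber lip, 75 mm above the bench, along which the canister leans; the lip runs along the pan's y axis and is round, radius 5 mm
- bush_a: steel flanged bush, 38 mm across, 34 mm tall, at the bottom of the canister; origin at the centre of its flange face. Oiled: all three bushes slide on steel once it slopes more than about 17 degrees; the mouth 30 degrees or more below level empties it surely
- bush_b: bronze flanged bush, 45 mm across, 30 mm tall, in the canister; origin at the centre of its flange face
- bush_c: small steel flanged bush, 35 mm across, 24 mm tall, on top of the others in the canister; origin at the centre of its flange face
- hammer: bystander: ball-pein hammer with a wooden shaft, 288 mm long; origin at the centre of its underside
- square: bystander: try square with dark wooden stock, 169 x 100 mm; origin at the centre of its underside
- flux: bystander: small yellow tin with a wooden-coloured lid, 61 mm across, 50 mm tall; origin at the centre of its underside
Not all that is in view belongs to the job. Of the things shaped like the part that bears canister_mid, the green one is meant.

How it is judged (in metres and radians):
On the way, in this order (a step that is already met when the one before it is completed fails the run):
1. the canister, its foot on the bench, leans by itself on the pan's lip, let go by the gripper (angle between canister_mid's own z axis and vertical between 0.5 and 1.25 rad and contact force between canister and pan above 0.2 N and height (world z) of canister_foot below 0.05 m and contact force between the fingers and canister below 0.1 N and linear speed of canister below 0.03 m/s), for 0.3 s.
2. held by its lower half, the canister is tipped until its mouth is well below its foot (angle between canister_mid's own z axis and vertical above 1.8 rad and contact force between the fingers and canister above 0.3 N and z of the grasp point in the frame of canister_mid below 0 m), for 0.2 s.
At the end, for the whole second after the job is handed in: all three bushes lie inside the pan; the canister's foot is on the bench in front of the pan (centre of the foot less than 50 mm up), mouth up, leaning on the lip or upright (tilted less than 1.25 rad), let go and at rest (x of bush_a in the frame of pan between -0.098 and 0.098 m and y of bush_a in the frame of pan between -0.113 and 0.113 m and height (world z) of each of bush_a, bush_b, bush_c below 0.098 m and x of bush_b in the frame of pan between -0.098 and 0.098 m and y of bush_b in the frame of pan between -0.113 and 0.113 m and x of bush_c in the frame of pan between -0.098 and 0.098 m and y of bush_c in the frame of pan between -0.113 and 0.113 m and height (world z) of canister_foot below 0.05 m and angle between canister_mid's own z axis and vertical below 1.25 rad and linear speed of canister below 0.03 m/s and x of canister_foot in the frame of pan below -0.1 m); the robot touches nothing.
It fails at once if one of the other tools or the tin on the bench shifted more than 30 mm (distance of any of hammer, square, flux from where it was at the start of the episode above 0.03 m).
It also fails if it takes over 51 s, if anything falls off the work surface, if the arm or the gripper's body presses on something with over 40 N, if the wrist force passes 120 N, or if a joint passes its speed limit or range.

## Working session

There is one attempt and no reset: what is moved stays moved. The work goes in short steps, Python scripts to look and compute and a tool call to move; the robot and the scene stay as the last step left them, time stands still between calls to the robot, and variables do not carry over. Pictures are saved under pics/ and viewed, at most 10 in all, crops included, and the job is handed in when it is done.

Besides the shell and the picture viewer there is one more tool, called by a JSON object that holds its "name" and its "arguments". step_arm: Moves the arm, as the interface text tells. Its arguments: {"type":"object","properties":{"travel":{"type":"array"},"turn":{"type":"array"},"fingers":{"type":"array"},"grip_force":{"type":"number"}},"required":["travel","turn","fingers"]}

```bash
mkdir -p pics
python3 - <<'E'
from bench import get_state, capture
import cv2, numpy as np, pickle
s=get_state(); print({k:np.round(v,3).tolist() for k,v in s.items()})
for n in("side","top"):
    c=capture(n); cv2.imwrite(f"pics/{n}0.png",c["image"][:,:,::-1]); pickle.dump(c,open(f"{n}0.pkl","wb"))
    print(n,np.round(c["K"],1).tolist(),np.round(c["world_from_camera"],3).tolist())
E
```

```text
{'time_s': 0.0, 'joint_positions': [-1.286, 0.246, 1.559, -0.0, 1.339, -0.174], 'qd': [-0.001, 0.001, 0.0, -0.0, 0.001, 0.001], 'joint_efforts': [-0.002, -41.583, -31.461, 0.068, 0.033, -0.0], 'eef_pos': [287.694, -582.187, 204.35], 'eef_rot': [[0.897, 0.443, -0.001], [0.443, -0.897, 0.002], [0.0, -0.002, -1.0]], 'contact_force': [0.419, 0.102, -0.415], 'moment': [-0.064, -0.019, 0.007], 'finger_force': 0.0, 'opening': 93.964}
side [[441.8, 0.0, 280.8], [0.0, 441.8, 209.3], [0.0, 0.0, 1.0]] [[-0.958, -0.162, 0.236, 341.449], [-0.286, 0.519, -0.806, 834.677], [0.008, -0.839, -0.544, 669.633], [0.0, 0.0, 0.0, 1.0]]
top [[394.6, 0.0, 280.8], [0.0, 394.6, 205.4], [0.0, 0.0, 1.0]] [[-0.06, -0.978, 0.202, 377.297], [-0.998, 0.059, -0.008, -22.159], [-0.004, -0.202, -0.979, 1089.638], [0.0, 0.0, 0.0, 1.0]]
```

View pics/side0.png

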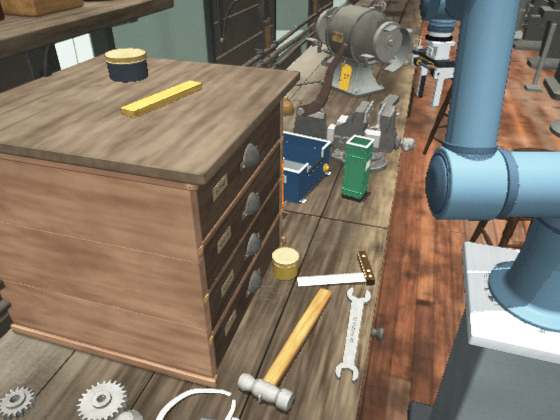

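View pics/top0.png

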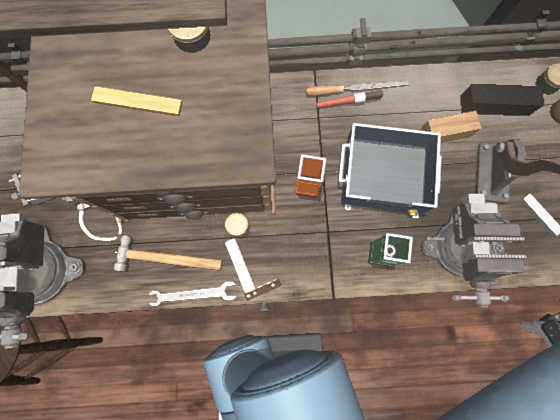

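The top view shows the canister's mouth at about (398,248), the pan at about (392,168) with its front wall along v≈208, and a vise close to the canister's right at u≈425–525. The side view shows the canister at (357,168), with the pan partly hidden behind the cabinet. Next I'll measure.

```bash
cat > h.py <<'E'
import numpy as np, cv2, pickle
def cloud(c):
    z=c["range_z"].astype(float); v,u=np.mgrid[:420,:560]
    K=c["K"]; p=np.stack([(u-K[0,2])/K[0,0]*z,(v-K[1,2])/K[1,1]*z,z],-1)
    T=c["world_from_camera"]; w=p@T[:3,:3].T+T[:3,3]; w[z<=0]=np.nan; return w
def ray(c,px,h):
    K=c["K"];T=c["world_from_camera"]; px=np.atleast_2d(px).astype(float)
    d=np.c_[(px[:,0]-K[0,2])/K[0,0],(px[:,1]-K[1,2])/K[1,1],np.ones(len(px))]@T[:3,:3].T
    return T[:3,3]+d*((h-T[2,3])/d[:,2])[:,None]
def green(c):
    h=cv2.cvtColor(c["image"],cv2.COLOR_RGB2HSV); return (h[...,0]>60)&(h[...,0]<90)&(h[...,1]>100)
E
python3 - <<'E'
from h import *
T=pickle.load(open("top0.pkl","rb"));S=pickle.load(open("side0.pkl","rb"))
for n,c in(("top",T),("side",S)):
    w=cloud(c); g=green(c)
    if n=="top": g[:, :350]=0; g[:,430:]=0; g[:225]=0
    else: g[:,:338]=0; g[:,378:]=0; g[:130]=0;g[210:]=0
    p=w[g&np.isfinite(w[...,2])]; print(n,len(p),np.percentile(p,[1,50,99],axis=0).round(0).tolist())
    # rim: highest pixels in region
    R=np.zeros(g.shape,bool)
    if n=="top": R[228:272,365:420]=1
    else: R[130:205,338:380]=1
    m=R&(w[...,2]>165)&(w[...,2]<185); q=w[m]
    box=cv2.minAreaRect(q[:,:2].astype(np.float32)); print("rim",len(q),np.median(q[:,2]),box)
    # pan rim
    B=np.zeros(g.shape,bool)
    if n=="top": B[110:225,335:450]=1
    else: B[120:210,280:335]=1
    for lo,hi in((90,108),(66,82),(0,12)):
        q=w[B&(w[...,2]>lo)&(w[...,2]<hi)]
        if len(q)>5: print(lo,hi,len(q),np.median(q[:,2]).round(1),cv2.minAreaRect(q[:,:2].astype(np.float32)),np.percentile(q,[1,99],axis=0).round(0).tolist())
for n,c,b in(("top",T,(330,440,100,300)),("side",S,(270,420,95,215))):
    im=c["image"][b[2]:b[3],b[0]:b[1],::-1]; 
    if n=="top": im=c["image"][110:310,330:540,::-1]
    cv2.imwrite(f"pics/{n}0c.png",cv2.resize(im,None,fx=3.6 if n=="top" else 5,fy=3 if n=="top" else 5,interpolation=cv2.INTER_CUBIC))
w=cloud(T)
# obstacles height map around
for x in range(340,760,20):
    r=[]
    for y in range(-480,-100,20):
        m=(abs(w[...,0]-x)<10)&(abs(w[...,1]-y)<10); r.append("%4.0f"%np.nanmax(w[...,2][m]) if m.any() else "   .")
    print(x," ".join(r))
E
```

```text
Traceback (most recent call last):
IndexError: index -1 is out of bounds for axis 0 with size 0
```

Run:
```python
from h import *
T=pickle.load(open("top0.pkl","rb"));S=pickle.load(open("side0.pkl","rb"))
for n,c in(("top",T),("side",S)):
    z=c["range_z"]; print(n,(z>0).mean(),z.max(), cv2.cvtColor(c["image"],cv2.COLOR_RGB2HSV)[[250,260,262],[375,380,390]].tolist(), (z[225:270,350:430]>0).mean(),(z[130:210,338:378]>0).mean())
    w=cloud(c); m=np.zeros(z.shape,bool)
    if n=="top": m[228:272,360:422]=1
    else: m[130:205,335:380]=1
    q=w[m&(w[...,2]>160)&(w[...,2]<190)]
    if len(q)>4: print("rim",len(q),np.median(q[:,2]),cv2.minAreaRect(q[:,:2].astype(np.float32)))
    m[:]=0
    if n=="top": m[110:225,335:450]=1
    else: m[120:210,280:335]=1
    for lo,hi in((90,108),(66,82),(0,12)):
        q=w[m&(w[...,2]>lo)&(w[...,2]<hi)]
        if len(q)>5: print(lo,hi,len(q),np.median(q[:,2]).round(1),cv2.minAreaRect(q[:,:2].astype(np.float32)))
cv2.imwrite("pics/top0c.png",cv2.resize(T["image"][110:300,330:540,::-1],None,fx=3,fy=3,interpolation=cv2.INTER_CUBIC))
cv2.imwrite("pics/side0c.png",cv2.resize(S["image"][95:215,270:420,::-1],None,fx=5,fy=5,interpolation=cv2.INTER_CUBIC))
w=cloud(T)
for x in range(340,760,20):
    r=[]
    for y in range(-480,-100,20):
        m=(abs(w[...,0]-x)<10)&(abs(w[...,1]-y)<10); r.append("%4.0f"%np.nanmax(w[...,2][m]) if m.any() else "   .")
    print(x," ".join(r))
```

```text
top 0.9959736394557823 1859.1915 [[72, 57, 81], [67, 63, 93], [21, 32, 152]] 0.9969444444444444 0.99375
rim 286 173.57275506772112 ((450.64739990234375, -293.5051574707031), (61.36975860595703, 61.9983024597168), 77.54572296142578)
90 108 846 101.7 ((673.4976806640625, -330.00762939453125), (234.5858917236328, 204.94842529296875), 79.16448974609375)
66 82 820 72.0 ((702.569091796875, -345.61126708984375), (290.5551452636719, 271.1548156738281), 79.92103576660156)
0 12 6133 2.8 ((699.387939453125, -362.0885925292969), (339.2171630859375, 348.1565856933594), 85.2859115600586)
side 0.9620875850340136 3999.8186 [[16, 91, 118], [19, 84, 155], [11, 128, 141]] 0.9952777777777778 0.9965625
rim 271 169.18846065153815 ((449.333984375, -291.81396484375), (62.28874206542969, 62.757755279541016), 74.65418243408203)
90 108 425 98.5 ((588.55322265625, -313.13787841796875), (164.56747436523438, 605.9887084960938), 15.810054779052734)
66 82 559 73.8 ((628.1824951171875, -387.8747253417969), (166.09837341308594, 524.3956909179688), 2.883558750152588)
0 12 1002 1.7 ((621.6709594726562, -509.90365600585
[... 1441 characters left out ...]
 4    3
620    3   69  106    8    8    7    7    8    8    9   10    9    8    6  105    5    5  176  177
640    3   71  105    8    7    9    7    8    7    9    6    6    9  103  105   61    5  178    .
660    .   69  105    7    8    8    8    8    9    9    8    7    9  105  106    3    4  178    .
680    .   70  105    7    8    8    8    8   10    8    7    9    9  105   68    4    4  176  177
700    .  106  104   10    8    8    8    8    7    8    8    8    8  108   70    3    2    .    .
720    .  105    9    7    8   10   10    9    8    8    8    7    7  106   72    4    2    .    .
740    .  106  105    7    7    8    7    9    8    7    7    7   98  108   72    4    2    4    4
```

View pics/top0c.png

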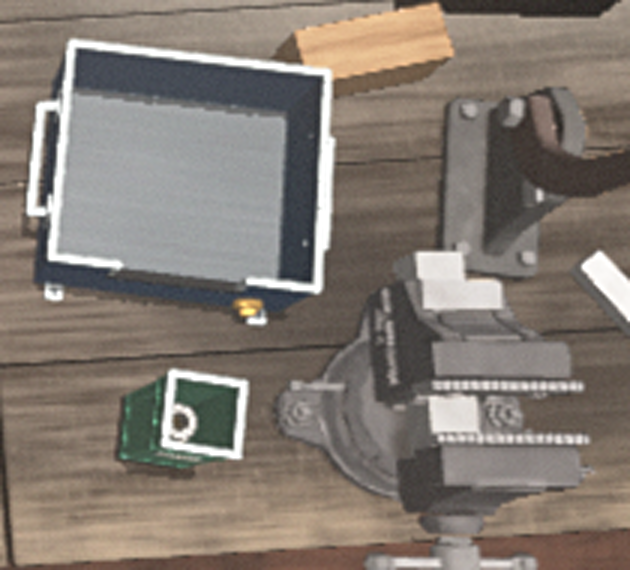

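View pics/side0c.png

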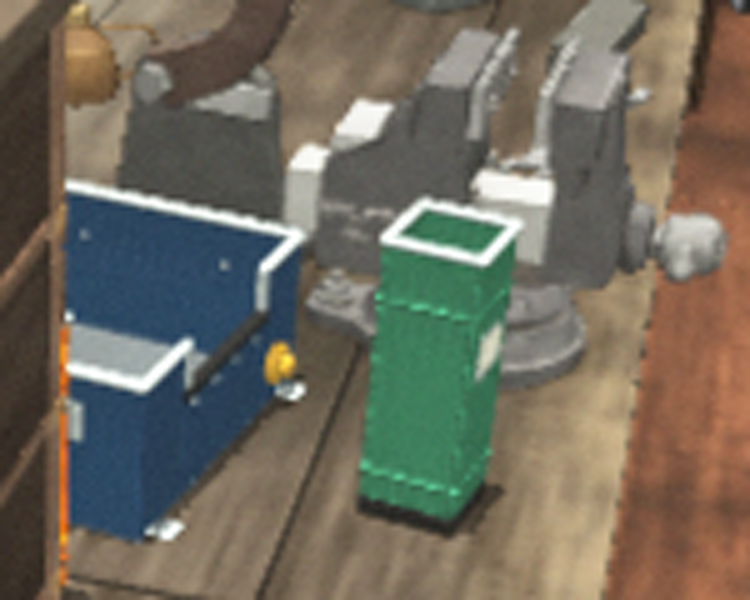

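The top crop shows the mouth at crop (205,415), the pan dip centred at about (180,270) on the front wall, and the vise base at crop u>275. The side crop shows the canister upright and the lip as a dark strip in the dip.

| Item | Measured | Check |
|---|---|---|
| Canister centre | (450, −292.5) from both views | – |
| Canister rim height | 169–174 mm | 175 given |
| Canister yaw | about −0.23 rad | within 0.08 rad of the pan |
| Pan centre | (673.5, −330) | – |
| Pan yaw | −0.19 rad | – |
| Lip middle | about (575, −311) | – |
| Lip height | about 75 mm | 75 given |
| Gap, canister to pan | about 96 mm | 80–110 given |

Now I'll move the closed fingers behind the canister.

{"name": "step_arm", "arguments": {"travel": [[0, 0, 5], [0, 0, 4.6], [1.8, 5, 0], [1.8, 5, 0], [1.8, 5, 0], [1.8, 5, 0], [1.8, 5, 0], [1.8, 5.2, 0], [0, 0, 0], [0, 0, 0]], "turn": [[0, 0, 0], [0, 0, 0], [0, 0, -0.115], [0, 0, -0.115], [0, 0, -0.115], [0, 0, -0.115], [0, 0, -0.115], [0, 0, -0.115], [0, 0, 0], [0, 0, 0]], "fingers": [1, 1, 1, 1, 1, 1, 1, 1, 1, 1], "grip_force": 20}}

```text
time_s: 1.35
eef_pos: [395.7, -281.0, 301.2]
eef_rot: [[0.974, -0.228, -0.0], [-0.228, -0.974, -0.0], [-0.0, 0.0, -1.0]]
contact_force: [-0.1, -1.0, -0.8]
opening: 1.1
finger_force: 0.0
```

```bash
python3 -c "
from bench import get_state
import numpy as np
s=get_state();print({k:np.round(v,3).tolist() for k,v in s.items()})"
```

```text
{'time_s': 1.35, 'joint_positions': [-0.851, -0.219, 1.853, -0.0, 1.508, 0.95], 'qd': [-0.025, 0.014, -0.01, 0.001, -0.0, 0.004], 'joint_efforts': [0.925, -24.552, -32.874, 0.084, -0.031, 0.002], 'eef_pos': [395.724, -281.032, 301.23], 'eef_rot': [[0.974, -0.228, -0.0], [-0.228, -0.974, -0.0], [-0.0, 0.0, -1.0]], 'contact_force': [-0.079, -0.996, -0.759], 'moment': [0.032, -0.014, 0.036], 'finger_force': 0.0, 'opening': 1.062}
```

{"name": "step_arm", "arguments": {"travel": [[0, 0, -5.2], [0, 0, -5.2], [0, 0, -5.1], [0, 0, 0], [0.5, -0.12, 0], [0.5, -0.12, 0], [0.5, -0.12, 0], [0.5, -0.12, 0], [0.5, -0.12, 0], [0, 0, 0]], "turn": [[0, 0, 0], [0, 0, 0], [0, 0, 0], [0, 0, 0], [0, 0, 0], [0, 0, 0], [0, 0, 0], [0, 0, 0], [0, 0, 0], [0, 0, 0]], "fingers": [1, 1, 1, 1, 1, 1, 1, 1, 1, 1]}}

```text
time_s: 2.6
eef_pos: [421.1, -286.8, 146.5]
eef_rot: [[0.974, -0.229, -0.0], [-0.229, -0.974, 0.0], [-0.0, -0.0, -1.0]]
contact_force: [-1.7, -0.4, 2.2]
opening: 0.6
finger_force: 0.9
```

```bash
cat > snap.py <<'E'
import sys
from bench import capture
from h import *
for n in("side","top"):
    c=capture(n); pickle.dump(c,open(n+sys.argv[1]+".pkl","wb"))
    b=(290,130,440,225) if n=="side" else (330,120,470,300)
    im=cv2.resize(c["image"][b[1]:b[3],b[0]:b[2],::-1],None,fx=390/(b[2]-b[0]),fy=390/(b[2]-b[0]))
    a=im if n=="side" else a
cv2.imwrite(f"pics/{sys.argv[1]}.png",np.hstack([np.pad(a,((0,im.shape[0]-a.shape[0]),(0,0),(0,0))),im]))
E
python3 snap.py p1
```

```text
(no output)
```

View pics/p1.png

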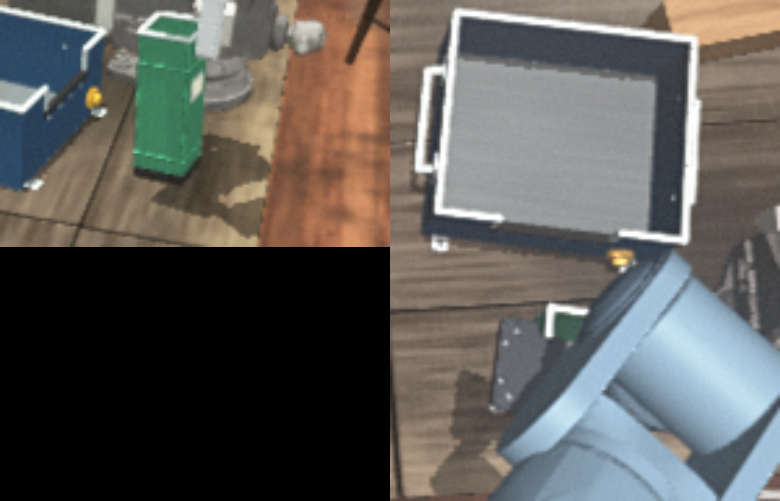

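The finger touches the canister's back face at about (210,30) in the side panel, and the canister still stands upright. Now the slow push.

{"name": "step_arm", "arguments": {"travel": [[0.5, -0.11, 0], [0.5, -0.11, 0], [0.5, -0.11, 0], [0.5, -0.11, 0], [0.5, -0.11, 0], [0.5, -0.11, 0], [0.5, -0.11, 0], [0.5, -0.11, 0], [0.5, -0.11, 0], [0.5, -0.11, 0]], "turn": [[0, 0, 0], [0, 0, 0], [0, 0, 0], [0, 0, 0], [0, 0, 0], [0, 0, 0], [0, 0, 0], [0, 0, 0], [0, 0, 0], [0, 0, 0]], "fingers": [1, 1, 1, 1, 1, 1, 1, 1, 1, 1]}}

```text
time_s: 3.95
eef_pos: [471.2, -297.9, 146.4]
eef_rot: [[0.973, -0.229, 0.0], [-0.229, -0.973, 0.0], [0.0, -0.0, -1.0]]
contact_force: [-1.0, -0.8, -0.2]
opening: 0.6
finger_force: 0.1
```

{"name": "step_arm", "arguments": {"travel": [[0.5, -0.11, 0], [0.5, -0.11, 0], [0, 0, 0], [0, 0, 0]], "turn": [[0, 0, 0], [0, 0, 0], [0, 0, 0], [0, 0, 0]], "fingers": [1, 1, 1, 1]}}

```text
time_s: 4.45
eef_pos: [480.8, -299.9, 146.4]
eef_rot: [[0.973, -0.229, -0.0], [-0.229, -0.973, 0.0], [-0.0, -0.0, -1.0]]
contact_force: [-0.3, 0.0, 0.1]
opening: 0.4
finger_force: 0.0
```

```bash
python3 snap.py p2
```

```text
(no output)
```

View pics/p2.png

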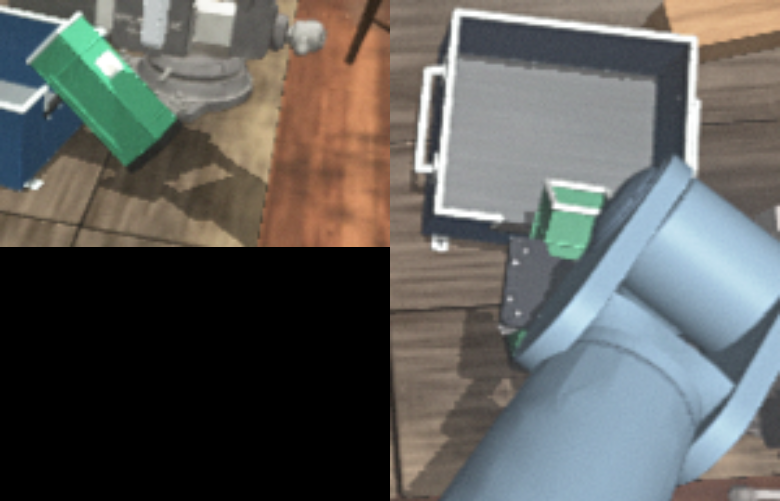

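The canister lies on the lip: in the side panel the mouth is over the pan at (50,40) and the foot is on the bench at (150,150). I'll retreat, open, and pitch the tool for the lower-half grip.

{"name": "step_arm", "arguments": {"travel": [[-1, 0.2, 3], [-3, 0.7, 1], [-3, 0.7, 0], [-2, 0.5, 0], [-1, 0.2, 0], [0, 0, 0], [0, 0, 0], [0, 0, 0], [0, 0, 0], [0, 0, 0]], "turn": [[0, 0, 0], [0, 0, 0], [-0.03, -0.127, 0], [-0.03, -0.127, 0], [-0.03, -0.127, 0], [-0.03, -0.127, 0], [-0.03, -0.127, 0], [-0.03, -0.127, 0], [0, 0, 0], [0, 0, 0]], "fingers": [1, 1, -1, -1, -1, -1, -1, -1, -1, -1]}}

```text
time_s: 5.8
eef_pos: [381.0, -277.5, 187.3]
eef_rot: [[0.691, -0.229, 0.686], [-0.162, -0.973, -0.163], [0.705, 0.002, -0.709]]
contact_force: [0.9, -0.3, 0.3]
opening: 77.0
finger_force: 0.0
```

```bash
python3 snap.py p3
python3 - <<'E'
from bench import get_state
from h import *
print(np.round(get_state()["joint_positions"],2).tolist())
for n in("side","top"):
    c=pickle.load(open(n+"p3.pkl","rb")); w=cloud(c)
    h=cv2.cvtColor(c["image"],cv2.COLOR_RGB2HSV); g=(h[...,0]>55)&(h[...,0]<90)&(h[...,1]>55)
    m=g&(w[...,0]>400)&(w[...,0]<680)&(abs(w[...,1]+310)<80)&(w[...,2]>5)&(w[...,2]<190); p=w[m]
    print(n,len(p),np.percentile(p,[1,50,99],axis=0).round(0).tolist())
    # RANSAC planes
    rng=np.random.default_rng(0); q=p
    for k in range(3):
        best=None
        for i in range(400):
            a=q[rng.choice(len(q),3,False)]; nn=np.cross(a[1]-a[0],a[2]-a[0]); L=np.linalg.norm(nn)
            if L<200: continue
            nn/=L; inl=abs((q-a[0])@nn)<3
            if best is None or inl.sum()>best.sum(): best=inl
        a=q[best]; ce=a.mean(0); nn=np.linalg.svd(a-ce,full_matrices=False)[2][2]
        print(len(a),ce.round(0),nn.round(3)); q=q[~best]
        if len(q)<60: break
E
```

```text
[-1.27, -0.64, 2.49, 0.81, 1.0, 0.17]
side 1432 [[455.0, -340.0, 21.0], [528.0, -288.0, 86.0], [604.0, -267.0, 147.0]]
788 [ 536. -283.   80.] [-0.212 -0.977 -0.007]
489 [ 511. -307.   99.] [ 0.599 -0.125 -0.791]
82 [ 538. -287.   80.] [-0.203 -0.979 -0.021]
top 1412 [[455.0, -349.0, 38.0], [520.0, -305.0, 98.0], [606.0, -270.0, 150.0]]
1081 [ 515. -307.  102.] [ 0.601 -0.123 -0.79 ]
190 [ 539. -283.   79.] [-0.186 -0.982 -0.04 ]
80 [ 602. -331.  102.] [-0.64   0.159  0.752]
```

View pics/p3.png

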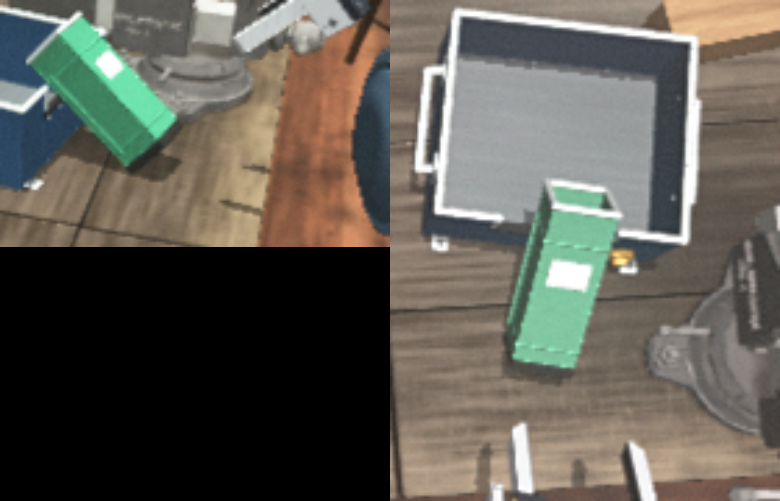

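The top panel shows the canister lying in the dip, with its foot at (545,365) and its mouth at (582,195). The side panel agrees. The plane fits give a 52° tilt, −0.206 rad yaw and a grasp point of about (496,−303,51), 45 mm up from the foot. Next is the pre-grasp, then the final approach.

{"name": "step_arm", "arguments": {"travel": [[2, -0.45, -2.6], [2, -0.45, -2.6], [1.9, -0.45, -2.6], [0, 0, 0], [1.2, -0.25, -1.2], [1.2, -0.25, -1.2], [1.2, -0.25, -1.2], [1.2, -0.25, -1.2], [1.1, -0.25, -1.2], [0, 0, 0]], "turn": [[0, 0, 0.024], [0, 0, 0], [0, 0, 0], [0, 0, 0], [0, 0, 0], [0, 0, 0], [0, 0, 0], [0, 0, 0], [0, 0, 0], [0, 0, 0]], "fingers": [-1, -1, -1, -1, -1, -1, -1, -1, -1, -1]}}

```text
time_s: 7.15
eef_pos: [499.6, -303.4, 49.7]
eef_rot: [[0.693, -0.205, 0.691], [-0.144, -0.979, -0.145], [0.706, 0.001, -0.708]]
contact_force: [-0.1, -0.1, -0.2]
opening: 93.8
finger_force: 0.0
```

```bash
python3 snap.py p4; python3 -c "
from bench import get_state
import numpy as np
s=get_state();print({k:np.round(v,3).tolist() for k,v in s.items()})"
```

```text
{'time_s': 7.25, 'joint_positions': [-0.993, 0.061, 2.282, 1.265, 0.551, -0.262], 'qd': [-0.005, -0.006, 0.006, 0.004, -0.005, -0.007], 'joint_efforts': [0.116, -24.382, -22.335, 0.85, 0.445, 0.017], 'eef_pos': [499.203, -303.453, 49.9], 'eef_rot': [[0.693, -0.205, 0.691], [-0.144, -0.979, -0.146], [0.706, 0.002, -0.708]], 'contact_force': [-1.077, 0.246, -0.191], 'moment': [0.086, 0.28, -0.015], 'finger_force': 0.0, 'opening': 93.825}
```

View pics/p4.png

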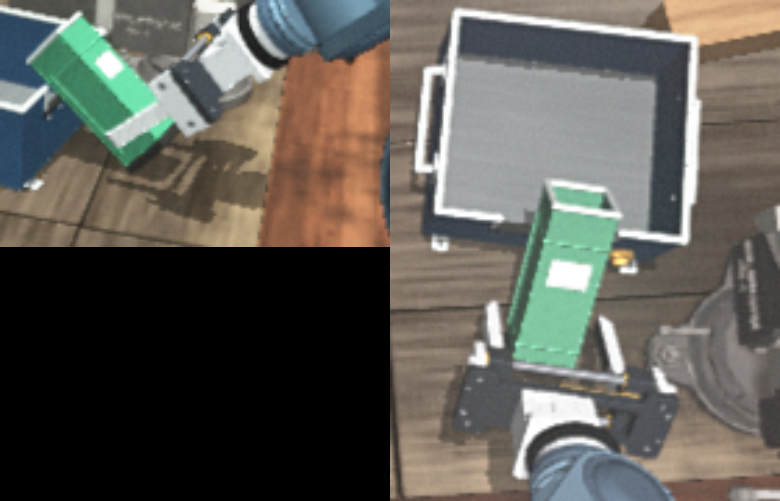

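The fingers straddle the lower half: side panel finger at (140,125), top panel fingers at (492,325) and (610,345) with clear gaps. The last 12 mm, then close.

{"name": "step_arm", "arguments": {"travel": [[0.9, -0.2, -1.1], [0, 0, 0], [0, 0, 0], [0, 0, 0], [0, 0, 0], [0, 0, 0], [0, 0, 0]], "turn": [[0, 0, 0], [0, 0, 0], [0, 0, 0], [0, 0, 0], [0, 0, 0], [0, 0, 0], [0, 0, 0]], "fingers": [-1, 1, 1, 1, 1, 1, 1], "grip_force": 45}}

```text
time_s: 8.12
eef_pos: [507.9, -306.2, 38.1]
eef_rot: [[0.693, -0.207, 0.69], [-0.145, -0.978, -0.148], [0.706, 0.002, -0.708]]
contact_force: [-5.8, -1.9, 5.1]
opening: 58.0
finger_force: 45.0
```

```bash
cat > arc.py <<'E'
import sys
from bench import get_state
from h import *
from scipy.spatial.transform import Rotation as R
s=get_state(); p=np.array(s["eef_pos"]); print(p.round(1), s["opening"],s["finger_force"])
# lip centre in the canister's mid plane; y axis of canister; face normal
yc=np.array([.205,.979,0]); lip=np.array([576.5,-311.,70.])
lip+=yc*(p-lip)@yc
d=float(sys.argv[1]); n=int(sys.argv[2]); lift=float(sys.argv[3])
q=p
for k in range(1,n+1):
    r=R.from_rotvec(yc*np.deg2rad(d*k)).apply(p-lip)+lip+[0,0,min(lift*k/3,lift)]
    print(k,((r-q)/10).round(2).tolist(),r.round(0).tolist()); q=r
print("turn",(yc*np.deg2rad(d)).round(4))
E
python3 arc.py 5 15 4
```

```text
[ 507.9 -306.2   38.1] 57.95936733938893 44.99941851943731
1 [-0.26, 0.05, 0.75] [505.0, -306.0, 46.0]
2 [-0.21, 0.04, 0.77] [503.0, -305.0, 53.0]
3 [-0.15, 0.03, 0.79] [502.0, -305.0, 61.0]
4 [-0.1, 0.02, 0.67] [501.0, -305.0, 68.0]
5 [-0.04, 0.01, 0.67] [500.0, -305.0, 75.0]
6 [0.02, -0.0, 0.67] [501.0, -305.0, 81.0]
7 [0.08, -0.02, 0.67] [501.0, -305.0, 88.0]
8 [0.13, -0.03, 0.66] [503.0, -305.0, 95.0]
9 [0.19, -0.04, 0.65] [505.0, -305.0, 101.0]
10 [0.24, -0.05, 0.63] [507.0, -306.0, 107.0]
11 [0.3, -0.06, 0.6] [510.0, -307.0, 113.0]
12 [0.35, -0.07, 0.57] [513.0, -307.0, 119.0]
13 [0.39, -0.08, 0.54] [517.0, -308.0, 125.0]
14 [0.44, -0.09, 0.5] [522.0, -309.0, 130.0]
15 [0.48, -0.1, 0.46] [527.0, -310.0, 134.0]
turn [0.0179 0.0854 0.    ]
```

The grip holds at 58.0 mm, as the canister's size requires. I'll swing it about the lip.

{"name": "step_arm", "arguments": {"travel": [[-0.26, 0.05, 0.75], [-0.21, 0.04, 0.77], [-0.15, 0.03, 0.79], [-0.1, 0.02, 0.67], [-0.04, 0.01, 0.67], [0.02, 0, 0.67], [0, 0, 0]], "turn": [[0.018, 0.085, 0], [0.018, 0.085, 0], [0.018, 0.085, 0], [0.018, 0.085, 0], [0.018, 0.085, 0], [0.018, 0.085, 0], [0, 0, 0]], "fingers": [1, 1, 1, 1, 1, 1, 1]}}

```text
time_s: 9.0
eef_pos: [500.6, -302.5, 79.6]
eef_rot: [[0.946, -0.204, 0.253], [-0.197, -0.979, -0.051], [0.258, -0.002, -0.966]]
contact_force: [-0.2, 0.4, -6.7]
opening: 57.8
finger_force: 45.0
```

```bash
python3 snap.py p5; python3 -c "
from bench import get_state
import numpy as np
s=get_state();print({k:np.round(v,3).tolist() for k,v in s.items()})"
```

```text
{'time_s': 9.1, 'joint_positions': [-0.811, 0.106, 1.988, 0.2, 0.844, 0.849], 'qd': [-0.008, -0.006, 0.014, -0.003, 0.001, 0.005], 'joint_efforts': [0.166, -36.365, -32.286, 0.65, -1.02, 0.007], 'eef_pos': [499.079, -301.726, 78.311], 'eef_rot': [[0.946, -0.205, 0.251], [-0.199, -0.979, -0.05], [0.256, -0.003, -0.967]], 'contact_force': [-0.013, 0.549, -7.072], 'moment': [0.164, 0.568, -0.033], 'finger_force': 44.995, 'opening': 57.575}
```

View pics/p5.png

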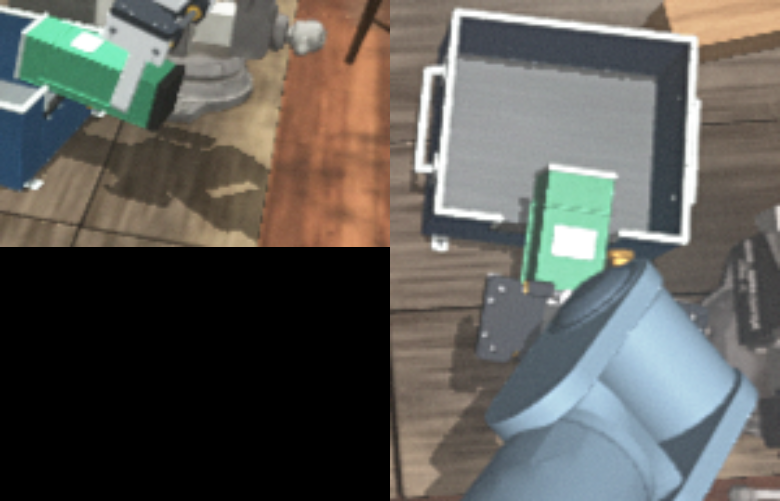

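The canister swings about the lip with the grip firm: side panel foot at (165,90), mouth inside the pan at (30,60). On to about 127°.

{"name": "step_arm", "arguments": {"travel": [[0.08, -0.02, 0.67], [0.13, -0.03, 0.66], [0.19, -0.04, 0.65], [0.24, -0.05, 0.63], [0.3, -0.06, 0.6], [0.35, -0.07, 0.57], [0.39, -0.08, 0.54], [0.44, -0.09, 0.5], [0.48, -0.1, 0.46], [0, 0, 0]], "turn": [[0.018, 0.085, 0], [0.018, 0.085, 0], [0.018, 0.085, 0], [0.018, 0.085, 0], [0.018, 0.085, 0], [0.018, 0.085, 0], [0.018, 0.085, 0], [0.018, 0.085, 0], [0.018, 0.085, 0], [0, 0, 0]], "fingers": [1, 1, 1, 1, 1, 1, 1, 1, 1, 1]}}

```text
time_s: 10.35
eef_pos: [526.8, -308.6, 131.4]
eef_rot: [[0.85, -0.206, -0.485], [-0.177, -0.979, 0.105], [-0.496, -0.004, -0.868]]
contact_force: [-0.1, -0.1, -4.0]
opening: 57.9
finger_force: 45.0
```

{"name": "step_arm", "arguments": {"travel": [[0, 0, 0], [0, 0, 0], [0, 0, 0], [0, 0, 0], [0, 0, 0], [0, 0, 0], [0, 0, 0], [0, 0, 0], [0, 0, 0], [0, 0, 0]], "turn": [[0, 0, 0], [0, 0, 0], [0, 0, 0], [0, 0, 0], [0, 0, 0], [0, 0, 0], [0, 0, 0], [0, 0, 0], [0, 0, 0], [0, 0, 0]], "fingers": [1, 1, 1, 1, 1, 1, 1, 1, 1, 1]}}

```text
time_s: 11.6
eef_pos: [526.5, -308.9, 133.4]
eef_rot: [[0.849, -0.206, -0.486], [-0.179, -0.978, 0.104], [-0.497, -0.001, -0.868]]
contact_force: [0.1, -0.0, -4.0]
opening: 57.5
finger_force: 45.0
```

```bash
python3 snap.py p6
python3 - <<'E'
from bench import get_state
from h import *
s=get_state();print({k:np.round(v,3).tolist() for k,v in s.items() if k in("joint_positions","contact_force","moment","opening")})
c=pickle.load(open("topp6.pkl","rb")); w=cloud(c)
# canister top face (green) and things on the pan floor
h=cv2.cvtColor(c["image"],cv2.COLOR_RGB2HSV); g=(h[...,0]>55)&(h[...,0]<90)&(h[...,1]>55)&(w[...,0]>450)&(w[...,0]<680)&(w[...,2]>30)&(w[...,2]<230)&(abs(w[...,1]+315)<60)
p=w[g]; ce=p.mean(0); print("green",len(p),ce.round(0),np.linalg.svd(p-ce,full_matrices=False)[2][2].round(2))
X=np.array([.982,-.189]);Y=np.array([.189,.982]); d=w[...,:2]-[673.5,-330]; px,py=d@X,d@Y
m=((abs(px)<88)&(abs(py)<103)&(w[...,2]>14)&(w[...,2]<70)&~g).astype(np.uint8)
n,l,st,cen=cv2.connectedComponentsWithStats(m)
for i in range(1,n):
    if st[i,4]>25: k=l==i; print(st[i].tolist(),px[k].mean().round(),py[k].mean().round(),np.percentile(w[k][:,2],[10,95]).round())
E
```

```text
{'joint_positions': [-0.624, 0.556, 1.357, -0.203, 1.708, 1.176], 'contact_force': [-1.454, -0.487, -3.708], 'moment': [-0.027, -0.516, -0.006], 'opening': 57.898}<stdin>:7: RuntimeWarning: Mean of empty slice.
  ret = um.true_divide(
Traceback (most recent call last):
IndexError: index 2 is out of bounds for axis 0 with size 0
```

The wrist load fell from 7.1 N to 4.0 N, which is the empty canister's weight, so the bushes are out. I'll reverse the arc.

{"name": "step_arm", "arguments": {"travel": [[-0.48, 0.1, -0.46], [-0.44, 0.09, -0.5], [-0.39, 0.08, -0.54], [-0.35, 0.07, -0.57], [-0.3, 0.06, -0.6], [-0.24, 0.05, -0.63], [-0.19, 0.04, -0.65], [-0.13, 0.03, -0.66], [-0.08, 0.02, -0.67], [0, 0, 0]], "turn": [[-0.018, -0.085, 0], [-0.018, -0.085, 0], [-0.018, -0.085, 0], [-0.018, -0.085, 0], [-0.018, -0.085, 0], [-0.018, -0.085, 0], [-0.018, -0.085, 0], [-0.018, -0.085, 0], [-0.018, -0.085, 0], [0, 0, 0]], "fingers": [1, 1, 1, 1, 1, 1, 1, 1, 1, 1]}}

```text
time_s: 12.95
eef_pos: [498.4, -302.2, 79.3]
eef_rot: [[0.946, -0.206, 0.25], [-0.2, -0.978, -0.05], [0.255, -0.002, -0.967]]
contact_force: [-0.3, 0.8, -4.1]
opening: 57.9
finger_force: 45.0
```

{"name": "step_arm", "arguments": {"travel": [[-0.02, 0, -0.67], [0.04, -0.01, -0.67], [0.1, -0.02, -0.67], [0.15, -0.03, -0.79], [0.21, -0.04, -0.77], [0.2, -0.04, -0.6], [0, 0, 0], [0, 0, 0]], "turn": [[-0.018, -0.085, 0], [-0.018, -0.085, 0], [-0.018, -0.085, 0], [-0.018, -0.085, 0], [-0.018, -0.085, 0], [-0.018, -0.085, 0], [0, 0, 0], [0, 0, 0]], "fingers": [1, 1, 1, 1, 1, 1, 1, 1]}}

```text
time_s: 13.95
eef_pos: [508.1, -305.4, 39.8]
eef_rot: [[0.694, -0.204, 0.69], [-0.144, -0.979, -0.145], [0.706, 0.001, -0.709]]
contact_force: [-0.1, 0.3, -2.9]
opening: 57.7
finger_force: 45.0
```

{"name": "step_arm", "arguments": {"travel": [[0.03, 0, -0.17], [0, 0, 0], [0, 0, 0]], "turn": [[0, 0, 0], [0, 0, 0], [0, 0, 0]], "fingers": [1, 1, 1]}}

```text
time_s: 14.32
eef_pos: [508.4, -305.4, 38.2]
eef_rot: [[0.692, -0.205, 0.692], [-0.145, -0.979, -0.146], [0.707, 0.001, -0.707]]
contact_force: [0.3, -0.6, 0.3]
opening: 57.7
finger_force: 45.0
```

```bash
cat > pan.py <<'E'
import sys
from h import *
c=pickle.load(open(f"top{sys.argv[1]}.pkl","rb")); w=cloud(c); h=cv2.cvtColor(c["image"],cv2.COLOR_RGB2HSV)
g=(h[...,0]>55)&(h[...,0]<90)&(h[...,1]>55)&(w[...,2]>30)
X=np.array([.982,-.189]);Y=np.array([.189,.982]); d=w[...,:2]-[673.5,-330]; px,py=d@X,d@Y
m=((abs(px)<90)&(abs(py)<105)&(w[...,2]>16)&(w[...,2]<70)&~g).astype(np.uint8)
n,l,st,cen=cv2.connectedComponentsWithStats(m)
for i in range(1,n):
    if st[i,4]>15: k=l==i; print(st[i].tolist(),px[k].mean().round(),py[k].mean().round(),np.percentile(w[k][:,2],[10,95]).round())
E
python3 snap.py p7; python3 pan.py p7
```

```text
[385, 146, 16, 13, 161] 59.0 -10.0 [29. 48.]
[382, 161, 15, 23, 239] -2.0 -7.0 [24. 41.]
```

View pics/p7.png

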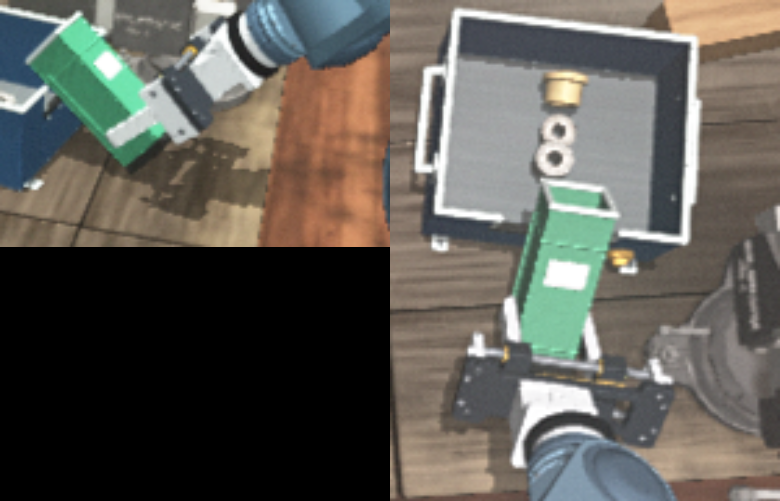

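All three bushes lie in the pan: bronze at (565,88), steel ones at (558,130) and (555,158). The canister leans on the lip again with its foot on the bench, and the force is about zero. Release and withdraw.

{"name": "step_arm", "arguments": {"travel": [[0, 0, 0], [0, 0, 0], [0, 0, 0], [0, 0, 0], [-0.7, 0.15, 0.7], [-1.4, 0.3, 1.4], [-2, 0.4, 2], [-2, 0.4, 2], [-1.5, 0.3, 1.5], [0, 0, 0]], "turn": [[0, 0, 0], [0, 0, 0], [0, 0, 0], [0, 0, 0], [0, 0, 0], [0, 0, 0], [0, 0, 0], [0, 0, 0], [0, 0, 0], [0, 0, 0]], "fingers": [-1, -1, -1, -1, -1, -1, -1, -1, -1, -1]}}

```text
time_s: 15.68
eef_pos: [431.2, -290.2, 114.6]
eef_rot: [[0.692, -0.207, 0.691], [-0.144, -0.978, -0.149], [0.707, 0.003, -0.707]]
contact_force: [-0.1, 0.1, -0.8]
opening: 93.7
finger_force: 0.0
```

{"name": "step_arm", "arguments": {"travel": [[-1, 0.2, 2], [-1, 0.2, 2], [0, 0, 2], [0, 0, 0], [0, 0, 0], [0, 0, 0]], "turn": [[0, 0, 0], [0, 0, 0], [0, 0, 0], [0, 0, 0], [0, 0, 0], [0, 0, 0]], "fingers": [-1, -1, -1, -1, -1, -1]}}

```text
time_s: 16.42
eef_pos: [411.5, -284.7, 171.7]
eef_rot: [[0.694, -0.206, 0.69], [-0.147, -0.979, -0.144], [0.705, -0.002, -0.709]]
contact_force: [-0.2, -0.5, 0.0]
opening: 94.1
finger_force: 0.0
```

```bash
python3 snap.py p8; python3 pan.py p8
python3 - <<'E'
from h import *
c=pickle.load(open("topp8.pkl","rb")); w=cloud(c); h=cv2.cvtColor(c["image"],cv2.COLOR_RGB2HSV)
g=(h[...,0]>55)&(h[...,0]<90)&(h[...,1]>55)&(w[...,0]>400)&(w[...,0]<590)&(w[...,2]>30)&(w[...,2]<190)&(abs(w[...,1]+310)<24)
p=w[g]; ce=p.mean(0); print(len(p),p.min(0).round(),p.max(0).round(),ce.round(),np.linalg.svd(p-ce,full_matrices=False)[2][2].round(3))
a=pickle.load(open("top0.pkl","rb"))["image"].astype(int); d=abs(a-c["image"]).max(2)
print("bystander diff",(d[205:310,80:290]>60).sum())
E
```

```text
[385, 146, 16, 13, 161] 59.0 -10.0 [30. 48.]
[381, 161, 16, 23, 233] -2.0 -7.0 [25. 40.]
892 [ 451. -334.   31.] [ 588. -286.  151.] [ 520. -308.  104.] [ 0.544 -0.357 -0.759]
bystander diff 0
```

```bash
python3 -c "
from bench import job
print(job.sign_off())"
```

```text
the job is handed in; nothing more can be done
None
```

I handed the job in at about 16.5 s of the 51 s allowed: all three bushes are in the pan, the empty canister leans on the lip with its foot on the bench and the gripper clear, the other tools have not moved, and no verdict came back.

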